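# Tip a gauge case's lid off its stop, catch it and let it down softly

### The job

Shut the wooden gauge case on the bench without letting its lid slam: nudge the open lid forward past upright, catch it on a finger as it falls, and let it down slowly on the finger until it is fully shut, then take the hand clear. Do it by touch alone: do not grip the lid, do not shove or lift the case, and leave the gauges in it and everything else on the bench where they stand.

Things in the scene. Friction and masses are not known exactly. Their poses are not given: they have to be found in the camera images.
- case: Oak case with brass corners, open at the top, loose on the bench, 2.4 kg. 140 (x) by 240 (y) by 65 mm high, walls 10 mm; origin at the centre of its underside, x from the lid's free side (to the robot's right) to the hinge side (left), z up. Blue felt tray 28 mm above its underside with a dial indicator bedded in it; all contents stay below the rim.
- lid (a joint): Lid angle, rad: 0 shut flat, 1.57 upright, 1.83 leaning back against the hinges' stop, where it rests at the start. It balances at about 1.48. Worn damped hinges (0.4 N m per rad/s) slow its fall but hold it nowhere: from just past balance it falls shut in about 3 to 4 s, ending at about 0.9 rad/s, a slam. The lid weighs about 0.45 kg.
- lid_hinge (a point): Point on the hinge line at mid width, at the rim's height (65 mm above the case's underside), 70 mm from the case's centre along the case's x. The lid's underside passes through it.
- lid_lip (a point): Middle of the free edge, on the underside, of the oak lid: one board 14 mm thick, 240 mm wide, 162 mm from hinge line to free edge. The underside faces the free side when open. Shut, it overhangs the case's front wall by 22 mm over the whole width, 65 mm above the bench: a finger can stay under this lip, in front of the case, until the lid is shut.
- lid_under: The lid's underside face, a 6 mm layer with blue felt lining, which the finger carries; origin on the hinge line at mid width. Shut, it looks down.
- lid_top: The lid's outer face, a 6 mm oak layer with brass plate, 8 to 14 mm from the underside; origin on the hinge line at mid width. Open, it looks away from the case: the side to nudge.
- setting_block: Bright steel block 50 x 25 x 18 mm lying loose in the case's tray, origin at the centre of its underside.
- ring_gauge: Dark steel cylinder, 28 mm diameter, 22 mm high, standing loose in the case's tray, origin at the centre of its underside.
- oil_bottle: Small yellow oil bottle with red cap, 36 mm diameter, 85 mm high, standing behind the case's hinge side; origin at the centre of its underside.
- spray_can: Orange spray can with white cap, 66 mm diameter, 190 mm high; origin at the centre of its underside.
- cup: Empty white plastic cup, 76 mm across, 95 mm high; origin at the centre of its underside.
- sanding_block: Cork sanding block with red abrasive, 112 x 66 x 28 mm; origin at the centre of its underside.
- drill_block: Light wooden block 60 x 130 x 35 mm with five upright drill bits, 115 mm high in all; origin at the centre of its underside.
- offcut: Plywood offcut 85 x 45 x 30 mm; origin at the centre of its underside.

How it is judged:
By the outcome, as a careful person would: the job done as asked, in the order asked, and still so for the second after the job is handed in, with the robot touching nothing.
It also fails if it takes over 58 s, if anything falls off the work surface, if the arm or the gripper's body presses on something with over 40 N, if the wrist force passes 120 N, or if a joint passes its speed limit or range.

### The arm

A 7-joint arm with a two-finger parallel gripper is mounted at the origin on the work surface. World frame = base frame: x ahead of the robot, y to its left, z up, the work surface at z = 0. Lengths are in m, angles in rad, forces in N, time in s.
With the tool pointing down it reaches from about 0.425 to 0.925 m from the base axis. Payload 6.8 kg.
Tool frame: the origin (TCP) lies on the centre line of the jaws, within the pads' length; the fingertips stand 14 mm ahead of it and the grasp point (between the pads) lies 5 mm behind it (bot.finger_overhang is the distance from the TCP to the fingertips, in m); z points along the fingers, y is the line along which they close (so a half turn about z gives the same grasp; the last joint's range is limited). The gripper opens to 85 mm and grips with 20 to 120 N. Pads are 22 mm wide; open, the fingers measure 114 mm over their backs; the gripper's body (76 mm by 85 mm) begins 54 mm behind the grasp point. The pads swing forward as they close: fully open they stand 13 mm farther back than shut.
Start: joints at [1.24, 0.477, 0.022, 1.555, -0.011, 1.109, -0.083], TCP at [0.149, -0.658, 0.245] pointing down, gripper open.
Joint ranges: [-2.96, 2.96], [-0.34, 2.1], [-1.41, 1.46], [0.24, 2.44], [-1.37, 4.51], [0.17, 1.92], [-2.96, 2.96]. Speed limits (rad/s): [2.39, 2.39, 3.14, 3.14, 3.14, 3.14, 3.14].

### API

Orientations are given as a unit quaternion [w, x, y, z].
In Python, from station import bot gives the robot as it stands.
- The arm moves only by the shell command python3 -m inch 'ROWS' [OPENING] [FORCE]. ROWS is JSON, a list of rows, each a list of 4 numbers: the shift along the tool's x, y, z in m, then the turn about the tool's z in degrees. A call has 1 to 12 rows; each row shifts and turns the commanded pose from where the row before left it, along the tool's axes as they then stand; what a row does not reach is not made up. A row lasts 1/10 s, in which the tool goes at most 50 mm and 8.59 degrees, less where a joint would pass 70% of its speed; a pose out of reach is approached as far as the arm can. A call is refused whole if a number of a shift passes 0.05 or a number of a turn 8.59, either way. A call with a gripper value outside its range is refused whole. OPENING is the finger opening in m, from 0 to 0.0854, set as the call begins (- or left out, the last holds). The fingers move at their own pace and stop on an object; FORCE is the grip in N (left out, the last holds). Time passes only in rows, so rows that do not move let the fingers close. It gives the time, the measured TCP pose, the force, the opening and the grip force at its end, in the units of the state.
- bot.get_obs(): the state, without advancing time (a new reading comes with each control period).
- bot.read_camera(name): name is "scene" or "top"; returns a dict with "color" (400x640x3 uint8, red, green, blue), "mtx" (3x3 intrinsics, pixels), "world_from_camera" (4x4, takes a point from camera to world coordinates). Camera axes: x right, y up, looking along -z (the intrinsics and any distortion apply to the point x, -y, -z); pixel columns grow to the right and rows downward; lengths in m; the calibration is good to about 2 mm. A picture is of the moment at which its call begins. There is no depth.
- bot.hand_in(): hands the job in; it is judged then, once.
The state is a dict: "t": time; "q": joint angles; "joint_vel": joint speeds; "joint_torque": joint torques, N m; "eef_pos": TCP position; "tool_rot": TCP orientation; "contact_force": force on the tool from outside, world axes, zero at the start; "torque": the same for the moment, N m; "gripper_width": opening from 0.0 (shut) to 1.0 (fully open); "grasp_force": force on a finger pad.
Only numpy, scipy, OpenCV 4.12 (cv2) and the standard library are available. Lean on these libraries where they do the work, as an engineer would, in place of code of your own. Each camera call takes 0.05 s, during which the arm holds its last target. There are 200 camera calls.

## Working session

There is one attempt and no reset: what is moved stays moved. The work goes in short steps, Python scripts to look and compute and a shell command to move; the robot and the scene stay as the last step left them, time stands still between calls to the robot, and variables do not carry over. Pictures are saved under pics/ and viewed, at most 10 in all, crops included, and the job is handed in when it is done.

```bash
mkdir -p pics; ls; python3 - <<'E'
from station import bot
import cv2,numpy as np
for n in("scene","top"):
    r=bot.read_camera(n); cv2.imwrite(f"pics/{n}0.png",r["color"][:,:,::-1]); print(n,r["mtx"].tolist(),np.round(r["world_from_camera"],4).tolist(), [k for k in r])
o=bot.get_obs(); print(o)
E
```

```text
pics
scene [[497.6738464730832, 0.0, 325.5410661487523], [0.0, 497.6738464730832, 197.85149651198662], [0.0, 0.0, 1.0]] [[-0.3888, -0.6157, 0.6854, 1.4681], [0.9212, -0.2456, 0.3019, 0.3934], [-0.0176, 0.7487, 0.6627, 0.9539], [0.0, 0.0, 0.0, 1.0]] ['color', 'mtx', 'world_from_camera']
top [[459.0859927685666, 0.0, 319.65950156900135], [0.0, 459.0859927685666, 201.96572944784407], [0.0, 0.0, 1.0]] [[-0.009, 0.9892, -0.1464, 0.3141], [-0.9999, -0.0078, 0.0083, 0.0002], [0.007, 0.1464, 0.9892, 1.6226], [0.0, 0.0, 0.0, 1.0]] ['color', 'mtx', 'world_from_camera']
{'t': 0.1, 'q': array([ 1.23989143,  0.47774388,  0.02233142,  1.55634063, -0.01149204,
        1.10930938, -0.08307925]), 'joint_vel': array([ 0.00158962, -0.0022705 , -0.00034541, -0.00332234,  0.00033011,
       -0.00044868, -0.00109021]), 'joint_torque': array([ 4.75604684e-03, -5.97755706e+01,  1.61398150e+00, -2.81950361e+01,
        1.28613354e-02,  5.09495119e-03, -9.36057205e-06]), 'eef_pos': array([ 0.14903487, -0.65781848,  0.24441002]), 'tool_rot': array([-8.22175422e-04,  9.93797789e-01,  1.11199170e-01, -1.54601703e-04]), 'contact_force': array([-0.66152776,  0.7554605 , -0.09502158]), 'torque': array([-0.00189465,  0.06047514,  0.00914657]), 'grasp_force': 0.0, 'gripper_width': 1.0015673192363912}
```

View pics/scene0.png

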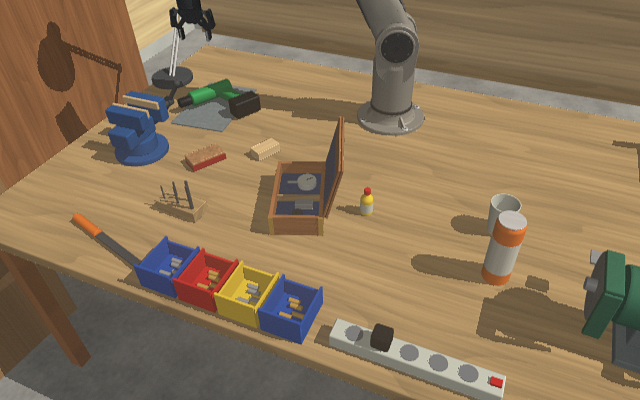

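View pics/top0.png

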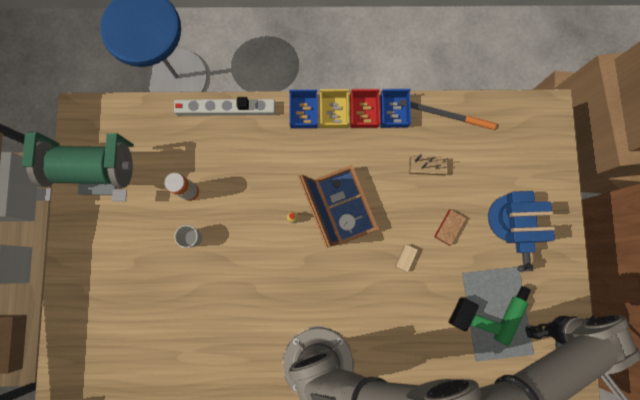

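The case sits at about (342,205) in the top view, with the hinge and lid on its left (+y) and yawed about 20°. The bottle is at (292,216). The arm is parked at right. I'll enlarge the case next.

```bash
python3 - <<'E'
import cv2
a=cv2.imread("pics/top0.png")[155:255,270:400]; cv2.imwrite("pics/topc.png",cv2.resize(a,None,fx=6,fy=6,interpolation=cv2.INTER_CUBIC))
a=cv2.imread("pics/scene0.png")[110:240,240:390]; cv2.imwrite("pics/scenec.png",cv2.resize(a,None,fx=4.5,fy=4.5,interpolation=cv2.INTER_CUBIC))
E
```

```text
(no output)
```

View pics/topc.png

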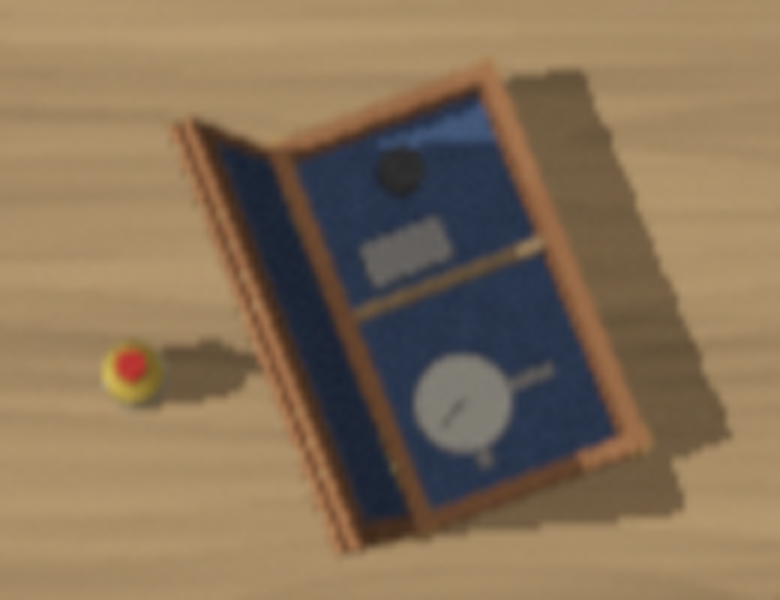

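View pics/scenec.png

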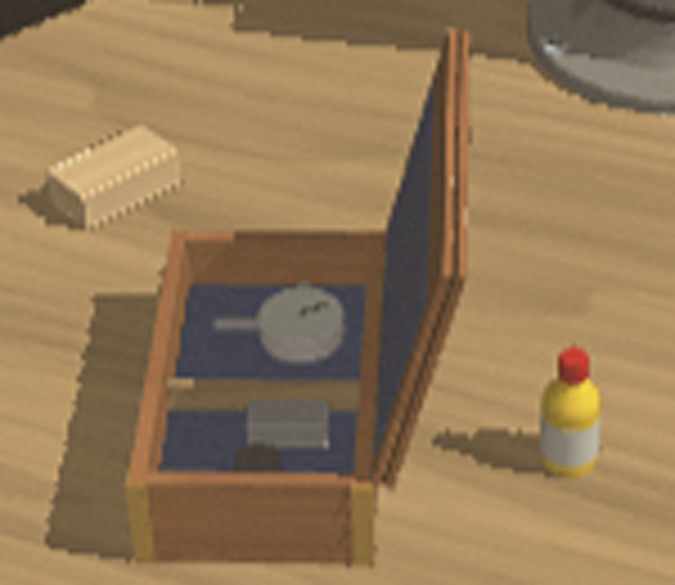

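Top crop: rim corners at (490,65), (648,445), (275,150) and (425,530), and the lid's free edge runs from (178,125) to (345,550). The scene crop confirms the lid leans toward the bottle, which stands about 60 mm behind it. Next I'll fit the case pose.

```bash
cat > geo.py <<'E'
import numpy as np, cv2
from scipy.optimize import least_squares
from station import bot
def cams():
    return {n:bot.read_camera(n) for n in("scene","top")}
def proj(c,P):
    P=np.atleast_2d(P); T=np.linalg.inv(c["world_from_camera"]); p=P@T[:3,:3].T+T[:3,3]
    p=p*[1,-1,-1]; u=p@c["mtx"].T; return u[:,:2]/u[:,2:]
def unproj(c,uv,z):
    d=np.linalg.inv(c["mtx"])@[uv[0],uv[1],1]; d=d*[1,-1,-1]; T=c["world_from_camera"]
    d=T[:3,:3]@d; o=T[:3,3]; return o+d*(z-o[2])/d[2]
E
python3 - <<'E'
from geo import *
C=cams()
t=lambda x,y:np.array([270+(x+.5)/6-.5,155+(y+.5)/6-.5]); s=lambda x,y:np.array([240+(x+.5)/4.5-.5,110+(y+.5)/4.5-.5])
# case-frame corners; +-y sorted by yaw; x-axis ~ world(-.37,.93) => y axis ~(-.93,-.37) (near robot)
def lid(r,y,h,th): # r along, h off underside (toward top face)
    return [.07-r*np.cos(th)+h*np.sin(th)*1, y, .065+r*np.sin(th)+h*np.cos(th)]
def model(p):
    x,y,a,th=p
    L={}
    case=[(-.07,-.12,.065),(-.07,.12,.065),(.07,-.12,.065),(.07,.12,.065),(-.07,-.12,0),(.07,-.12,0)]
    ld=[lid(.162,-.12,.014,th),lid(.162,.12,.014,th),lid(.162,-.12,0,th),lid(.162,.12,0,th)]
    P=np.array(case+ld); R=np.array([[np.cos(a),-np.sin(a),0],[np.sin(a),np.cos(a),0],[0,0,1]])
    return P@R.T+[x,y,0]
obs=[("top",0,t(490,65)),("top",1,t(650,445)),("top",2,t(275,150)),("top",3,t(420,532)),
("top",6,t(174,125)),("top",7,t(340,552)),("top",8,t(192,120)),
("scene",0,s(128,483)),("scene",1,s(172,233)),("scene",4,s(140,562)),("scene",5,s(370,565)),("scene",8,s(378,480)),("scene",7,s(468,32)),("scene",9,s(449,30))]
def res(p):
    P=model(p); return np.concatenate([proj(C[n],P[i])[0]-uv for n,i,uv in obs])
r=least_squares(res,[.47,-.05,np.arctan2(.93,-.37),1.83],loss="soft_l1")
print(r.x,np.degrees(r.x[2]),np.round(r.fun.reshape(-1,2) if len(r.fun)==2*len(obs) else res(r.x),1).tolist())
x,y,a,th=r.x; ex=np.array([np.cos(a),np.sin(a)]);ey=np.array([-ex[1],ex[0]])
print("ex",ex,"ey",ey,"hinge",np.array([x,y])+.07*ex,"lipshut",np.array([x,y])-.092*ex)
print("bottle cap",unproj(C["top"],t(131,365),.085))
E
```

```text
[ 0.53692208 -0.09999513  1.92876689  1.80855999] 110.51020238071641 [[-0.1, -0.5], [-0.8, 0.5], [-1.9, -0.5], [-0.8, 0.8], [-0.9, -0.2], [-0.8, 0.8], [0.2, -1.1], [-1.1, 0.0], [-0.3, -0.7], [-1.4, 0.0], [-0.3, 0.3], [11.9, -46.2], [-0.8, -0.3], [-1.6, -0.9]]
ex [-0.35037416  0.93660981] ey [-0.93660981 -0.35037416] hinge [ 0.51239589 -0.03443244] lipshut [ 0.56915651 -0.18616323]
bottle cap [0.49659751 0.0828747  0.085     ]
```

The fit is good to about 1–2 px. The case centre is at (0.537, -0.100) with +x at 110.5°, the hinge is at (0.512, -0.034), and the bottle is at (0.497, 0.083). A tilted finger would carry the lip better than a vertical one. I'll pull inward past the reach limit to see if the arm tilts toward +ex there.

```bash
python3 -m inch '[[0,0,-0.02,-7.7],[0.015,-0.041,-0.02,0],[0.015,-0.041,-0.02,0],[0.015,-0.041,-0.02,0],[0.015,-0.041,0,0],[0.015,-0.041,0,0],[0.015,-0.041,0,0],[0,-0.03,0,0],[0,-0.03,0,0],[0,-0.03,0,0]]' 0 20; python3 -c "
from station import bot;o=bot.get_obs();print(o['q'].round(3),o['tool_rot'].round(3))"
```

```text
t: 1.2
eef_pos: [0.1156, -0.3107, 0.3252]
tool_rot: [0.0, 0.984, 0.178, -0.0]
contact_force: [0.6, 0.8, -0.2]
gripper_width: 0.0
grasp_force: 0.0
[ 1.158 -0.199 -0.11   2.161 -0.023  1.178 -0.155] [ 0.     0.984  0.178 -0.   ]
```

```bash
python3 -m inch '[[0,-0.03,0,0],[0,-0.03,0,0],[0,-0.03,0,0],[0,-0.03,0,0]]'; python3 -c "
from station import bot;o=bot.get_obs();print(o['q'].round(3),o['tool_rot'].round(4))"
```

```text
t: 1.6
eef_pos: [0.0916, -0.2387, 0.3168]
tool_rot: [-0.01, 0.984, 0.18, -0.002]
contact_force: [0.1, 0.1, 0.6]
gripper_width: 0.002
grasp_force: 0.0
[ 1.501 -0.337 -0.385  2.262 -0.133  1.216 -0.024] [-0.0095  0.9836  0.1802 -0.0023]
```

```bash
python3 -m inch '[[0,-0.05,0,0],[0,-0.05,0,0],[0,-0.05,0,0],[0,-0.05,0,0],[0,-0.05,0,0],[0,-0.05,0,0]]'; python3 -c "
from station import bot;o=bot.get_obs();print(o['q'].round(3),o['tool_rot'].round(4))"
```

```text
t: 2.2
eef_pos: [0.083, -0.1607, 0.272]
tool_rot: [-0.096, 0.977, 0.19, -0.002]
contact_force: [1.1, 0.4, 1.1]
gripper_width: 0.003
grasp_force: 0.0
[ 1.461 -0.337 -0.411  2.378 -0.194  1.267 -0.028] [-0.0961  0.9771  0.1897 -0.0016]
```

```bash
python3 -m inch '[[0,-0.05,0.05,0],[0,-0.05,0.05,0],[0,-0.05,0.05,0]]'; python3 -c "
from station import bot;o=bot.get_obs();print(o['q'].round(3),o['tool_rot'].round(4))"
```

```text
t: 2.5
eef_pos: [0.078, -0.1339, 0.2372]
tool_rot: [-0.125, 0.975, 0.182, -0.013]
contact_force: [0.5, 0.5, -0.1]
gripper_width: -0.0
grasp_force: 0.0
[ 1.864 -0.337 -0.755  2.435 -0.273  1.228  0.094] [-0.1253  0.9751  0.1824 -0.0131]
```

The tilt trick works: about 14.5° with the tip toward the hinge side, which is enough. Next I need a helper that turns case-frame targets into tool-frame shifts.

```bash
cat > go.py <<'E'
import sys,json,numpy as np
from scipy.spatial.transform import Rotation as R
from station import bot
a=1.92877; Rc=np.array([[np.cos(a),-np.sin(a),0],[np.sin(a),np.cos(a),0],[0,0,1]]); c0=np.array([.537,-.100,0])
o=bot.get_obs(); w=o["tool_rot"]; T=Rc.T@R.from_quat([w[1],w[2],w[3],w[0]]).as_matrix()
p=Rc.T@(o["eef_pos"]-c0); print("t",o["t"].round(2),"case TCP mm",(p*1e3).round(1),"F case",(Rc.T@o["contact_force"]).round(2),"q",o["q"].round(2))
print("tool x,y,z in case:",T.T.round(3).tolist())
for t in json.loads(sys.argv[1]) if len(sys.argv)>1 else []:
    d=T.T@(np.array(t)/1e3-p); print(t,"delta tool mm",(d*1e3).round(1),"norm",np.linalg.norm(d*1e3).round()); p=np.array(t)/1e3
E
python3 go.py '[[60,0,330],[160,0,330],[160,0,210],[95,0,210]]'
```

```text
Traceback (most recent call last):
  File "go.py", line 6, in <module>
    p=Rc.T@(o["eef_pos"]-c0); print("t",o["t"].round(2),"case TCP mm",(p*1e3).round(1),"F case",(Rc.T@o["contact_force"]).round(2),"q",o["q"].round(2))
                                        ^^^^^^^^^^^^
AttributeError: 'float' object has no attribute 'round'
```

```bash
sed -i 's/o\["t"\].round(2)/round(o["t"],2)/' go.py
python3 go.py '[[60,0,330],[160,0,330],[160,0,210],[95,0,210]]'
```

```text
t 2.5 case TCP mm [129.  441.8 237.2] F case [ 0.29 -0.69 -0.06] q [ 1.86 -0.34 -0.75  2.44 -0.27  1.23  0.09]
tool x,y,z in case: [[0.009, -1.0, 0.02], [-0.968, -0.014, -0.249], [0.249, -0.017, -0.968]]
[60, 0, 330] delta tool mm [442.9  49.9 -99.5] norm 457.0
[160, 0, 330] delta tool mm [  0.9 -96.8  24.9] norm 100.0
[160, 0, 210] delta tool mm [ -2.4  29.9 116.2] norm 120.0
[95, 0, 210] delta tool mm [ -0.6  62.9 -16.2] norm 65.0
```

```bash
python3 -m inch '[[0.04,0,-0.02,0],[0.04,0,-0.02,0],[0.04,0,-0.02,0],[0.04,0,-0.02,0],[0.04,0,-0.01,0],[0.04,0,-0.01,0],[0.04,0,0,0],[0.04,0,0,0],[0.04,0,0,0],[0.04,0,0,0],[0.04,-0.02,0,0],[0,0,0,0]]'
python3 go.py '[[165,0,300],[165,0,210],[95,0,210]]'
```

```text
t: 3.7
eef_pos: [0.4794, 0.0194, 0.3428]
tool_rot: [-0.128, 0.974, 0.186, -0.012]
contact_force: [0.1, 1.2, -0.3]
gripper_width: 0.003
grasp_force: 0.0
t 3.7 case TCP mm [132.   12.1 342.8] F case [ 1.09 -0.56 -0.32] q [ 1.03  0.34 -1.27  1.79  0.07  1.26 -1.44]
tool x,y,z in case: [[0.016, -1.0, 0.025], [-0.967, -0.022, -0.253], [0.253, -0.02, -0.967]]
[165, 0, 300] delta tool mm [ 11.6 -20.9  50. ] norm 55.0
[165, 0, 210] delta tool mm [-2.2 22.8 87. ] norm 90.0
[95, 0, 210] delta tool mm [ -1.1  67.7 -17.7] norm 70.0
```

```bash
python3 -m inch '[[0.004,-0.01,0.025,0],[0.004,-0.01,0.025,0],[0,0.007,0.03,0],[0,0.008,0.03,0],[0,0.008,0.027,0],[0,0,0,0],[0,0,0,0]]'
python3 go.py '[[145,0,210],[75,0,210]]'; python3 - <<'E'
from geo import *
a=[bot.read_camera("scene")["color"][90:240,240:400],bot.read_camera("top")["color"][140:260,260:388]]
a=[cv2.resize(i,(533,500) if k==1 else (400,375),interpolation=cv2.INTER_CUBIC) for k,i in enumerate(a)]
a[0]=cv2.copyMakeBorder(a[0],0,125,0,0,cv2.BORDER_CONSTANT); a[1]=cv2.resize(a[1],(400,500))
cv2.imwrite("pics/p1.png",np.hstack(a)[:,:,::-1])
E
```

```text
t: 4.4
eef_pos: [0.476, 0.0452, 0.2091]
tool_rot: [-0.125, 0.975, 0.181, -0.013]
contact_force: [0.9, 0.7, 0.7]
gripper_width: -0.0
grasp_force: 0.0
t 4.4 case TCP mm [157.4   6.3 209.1] F case [ 0.33 -1.07  0.65] q [ 0.85  0.48 -1.15  1.96  0.22  0.99 -1.58]
tool x,y,z in case: [[0.005, -1.0, 0.02], [-0.968, -0.01, -0.249], [0.249, -0.018, -0.968]]
[145, 0, 210] delta tool mm [ 6.2 11.8 -3.9] norm 14.0
[75, 0, 210] delta tool mm [ -0.4  67.8 -17.4] norm 70.0
```

View pics/p1.png

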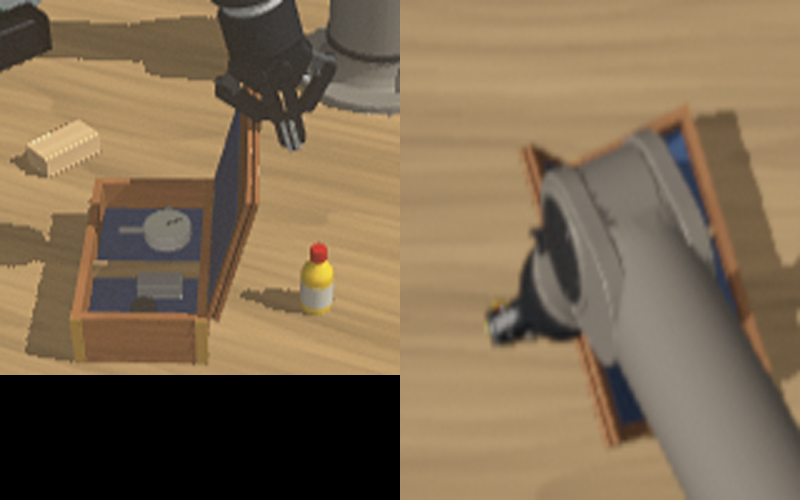

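The hand is behind the lid near mid width and clear of the bottle. The finger is about 15 mm off the lid's top edge, at roughly (290,130) in the left view. I'll nudge to just short of balance first.

```bash
python3 -m inch '[[0.006,0.012,-0.003,0],[0,0.01,-0.003,0],[0,0.01,-0.003,0],[0,0.01,-0.003,0],[0,0.01,-0.002,0],[0,0.008,-0.002,0],[0,0,0,0],[0,0,0,0]]'
python3 go.py '[[92,0,212],[74,0,212]]'
```

```text
t: 5.3
eef_pos: [0.5034, -0.0116, 0.2087]
tool_rot: [-0.125, 0.976, 0.18, -0.013]
contact_force: [-0.8, 0.1, 0.1]
gripper_width: 0.0
grasp_force: 0.0
t 5.3 case TCP mm [ 94.6   0.5 208.7] F case [0.4  0.69 0.06] q [ 0.9   0.53 -1.11  1.89  0.25  1.05 -1.5 ]
tool x,y,z in case: [[0.005, -1.0, 0.019], [-0.969, -0.009, -0.248], [0.248, -0.017, -0.969]]
[92, 0, 212] delta tool mm [ 0.6  1.7 -3.8] norm 4.0
[74, 0, 212] delta tool mm [-0.1 17.4 -4.5] norm 18.0
```

```bash
cat > pic.py <<'E'
import sys; from geo import *
a=bot.read_camera("scene")["color"][90:240,230:390]
cv2.imwrite(f"pics/{sys.argv[1]}.png",cv2.resize(a,(640,600),interpolation=cv2.INTER_CUBIC)[:,:,::-1])
E
python3 pic.py p2
```

```text
(no output)
```

View pics/p2.png

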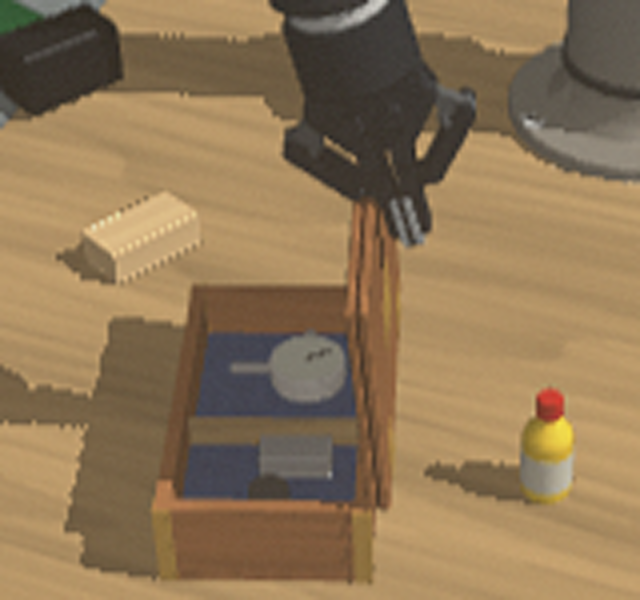

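The lid is just about upright, with the finger behind its top edge. Next: push past balance, hop over, and come down in front.

```bash
python3 -m inch '[[0,0.008,-0.002,0],[0,0.008,-0.002,0],[0,0.008,-0.002,0],[0.001,-0.01,-0.039,0],[0.001,-0.01,-0.039,0],[0,0.045,-0.012,0],[0,0.045,-0.012,0],[-0.001,0.011,0.043,0],[-0.001,0.011,0.043,0]]'
python3 go.py '[[-15,0,195]]'; python3 pic.py p3
```

```text
t: 6.25
eef_pos: [0.5474, -0.1242, 0.2011]
tool_rot: [-0.124, 0.976, 0.178, -0.011]
contact_force: [-0.3, 0.2, 0.2]
gripper_width: 0.0
grasp_force: 0.0
t 6.25 case TCP mm [-26.3  -1.3 201.1] F case [0.32 0.18 0.21] q [ 0.97  0.63 -1.04  1.74  0.33  1.14 -1.36]
tool x,y,z in case: [[0.0, -1.0, 0.023], [-0.969, -0.006, -0.246], [0.246, -0.022, -0.969]]
[-15, 0, 195] delta tool mm [-1.4 -9.4  8.7] norm 13.0
```

View pics/p3.png

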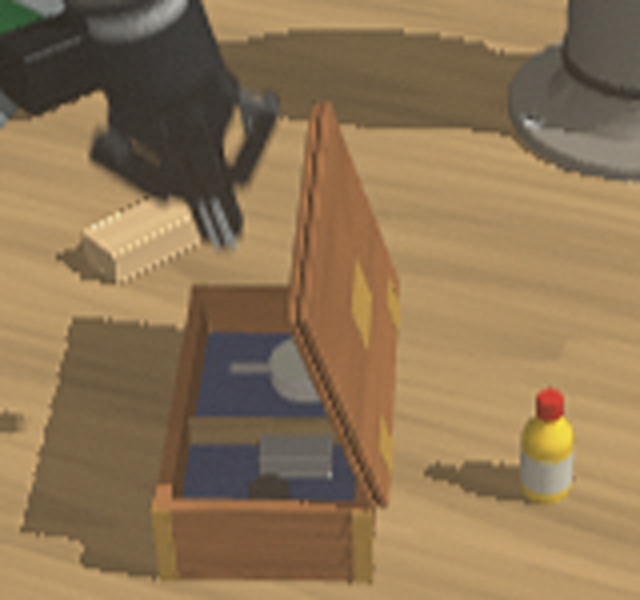

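The lid has fallen to about 1.25 rad and the finger is ahead of it. I'll move in a little to meet it and wait for contact.

```bash
python3 -m inch '[[0,-0.008,0.002,0],[0,-0.005,0.001,0],[0,0,0,0],[0,0,0,0],[0,0,0,0],[0,0,0,0],[0,0,0,0],[0,0,0,0]]'
python3 go.py; python3 pic.py p4
```

```text
t: 7.1
eef_pos: [0.5412, -0.1088, 0.2022]
tool_rot: [-0.125, 0.976, 0.18, -0.013]
contact_force: [0.6, -0.7, 1.0]
gripper_width: 0.003
grasp_force: 0.4
t 7.1 case TCP mm [ -9.7  -0.8 202.2] F case [-0.84 -0.36  0.95] q [ 0.96  0.62 -1.05  1.76  0.32  1.13 -1.37]
tool x,y,z in case: [[0.005, -1.0, 0.021], [-0.969, -0.01, -0.248], [0.248, -0.019, -0.969]]
```

View pics/p4.png

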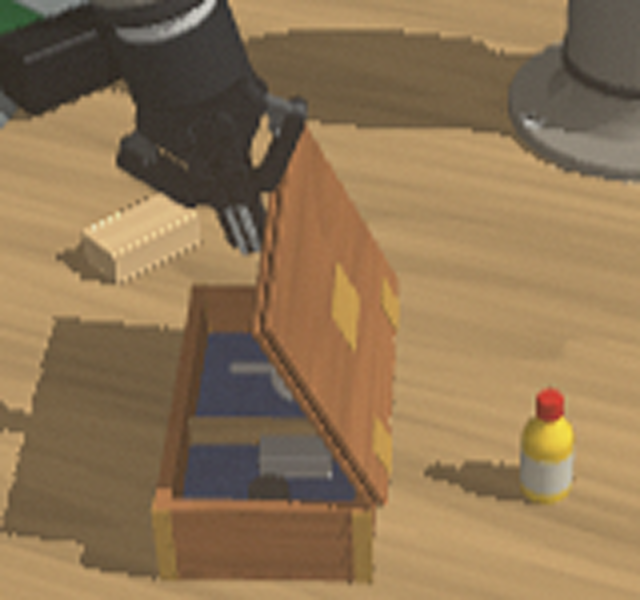

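```bash
cat > th.py <<'E'
import sys; from geo import *
c=bot.read_camera("scene"); a=1.92877; Rc=np.array([[np.cos(a),-np.sin(a),0],[np.sin(a),np.cos(a),0],[0,0,1]])
uv=np.array([230+(float(sys.argv[1])+.5)/4-.5,90+(float(sys.argv[2])+.5)/4-.5])
for th in np.arange(0,1.6,.05):
    p=Rc@[.07-.162*np.cos(th),-.12,.065+.162*np.sin(th)]+[.537,-.1,0]; d=proj(c,p)[0]-uv
    if np.hypot(*d)<6: print(th.round(2),d.round(1))
E
python3 th.py 257 333; python3 go.py
```

```text
1.1 [-5.   0.9]
1.15 [-2.1 -0.2]
1.2 [ 1.  -1.2]
1.25 [ 4.1 -2. ]
t 7.2 case TCP mm [ -9.6  -0.8 202.1] F case [-1.29 -1.1  -0.9 ] q [ 0.96  0.62 -1.05  1.76  0.32  1.13 -1.37]
tool x,y,z in case: [[0.005, -1.0, 0.02], [-0.969, -0.01, -0.248], [0.248, -0.018, -0.969]]
```

```bash
python3 - <<'E'
import numpy as np
th=np.arange(1.14,-0.02,-.09)
for a in th:
    b=a-.09; dx=-162*(np.cos(b)-np.cos(a)); dz=162*(np.sin(b)-np.sin(a))
    print(round(a,2),"->",round(b,2),"case",round(dx,1),round(dz,1)," tool per row(6) y %.2f z %.2f mm"%((-.969*dx-.248*dz)/6,(.248*dx-.969*dz)/6), "lip",round(70-162*np.cos(b),1),round(65+162*np.sin(b),1))
E
```

```text
1.14 -> 1.05 case -13.0 -6.7  tool per row(6) y 2.37 z 0.54 mm lip -10.6 205.5
1.05 -> 0.96 case -12.3 -7.8  tool per row(6) y 2.31 z 0.75 mm lip -22.9 197.7
0.96 -> 0.87 case -11.6 -8.9  tool per row(6) y 2.23 z 0.96 mm lip -34.5 188.8
0.87 -> 0.78 case -10.7 -9.9  tool per row(6) y 2.14 z 1.15 mm lip -45.2 178.9
0.78 -> 0.69 case -9.8 -10.8  tool per row(6) y 2.03 z 1.34 mm lip -54.9 168.1
0.69 -> 0.6 case -8.8 -11.6  tool per row(6) y 1.90 z 1.52 mm lip -63.7 156.5
0.6 -> 0.51 case -7.7 -12.4  tool per row(6) y 1.75 z 1.68 mm lip -71.4 144.1
0.51 -> 0.42 case -6.5 -13.0  tool per row(6) y 1.59 z 1.83 mm lip -77.9 131.1
0.42 -> 0.33 case -5.3 -13.6  tool per row(6) y 1.42 z 1.97 mm lip -83.3 117.5
0.33 -> 0.24 case -4.1 -14.0  tool per row(6) y 1.24 z 2.09 mm lip -87.4 103.5
0.24 -> 0.15 case -2.8 -14.3  tool per row(6) y 1.05 z 2.19 mm lip -90.2 89.2
0.15 -> 0.06 case -1.5 -14.5  tool per row(6) y 0.85 z 2.28 mm lip -91.7 74.7
0.06 -> -0.03 case -0.2 -14.6  tool per row(6) y 0.64 z 2.34 mm lip -91.9 60.1
```

```bash
python3 -m inch '[[0,0.0014,0.0014,0],[0,0.0014,0.0014,0],[0,0.0014,0.0014,0],[0,0.0014,0.0014,0]]'; python3 go.py
```

```text
t: 7.6
eef_pos: [0.5425, -0.1123, 0.195]
tool_rot: [-0.125, 0.976, 0.18, -0.013]
contact_force: [-0.1, -1.3, 0.5]
gripper_width: 0.0
grasp_force: 0.4
t 7.6 case TCP mm [-13.4  -0.8 195. ] F case [-1.19  0.58  0.55] q [ 0.96  0.63 -1.05  1.76  0.33  1.13 -1.37]
tool x,y,z in case: [[0.005, -1.0, 0.02], [-0.969, -0.01, -0.248], [0.248, -0.018, -0.968]]
```

Contact is confirmed: about -1.2 N in x, plus a grasp-sensor reading. Now I'll lower it along the arc.

```bash
python3 -m inch '[[0,0.0024,0.0006,0],[0,0.0024,0.0006,0],[0,0.0024,0.0006,0],[0,0.0024,0.0006,0],[0,0.0023,0.0006,0],[0,0.0023,0.0006,0],[0,0.0023,0.0008,0],[0,0.0023,0.0008,0],[0,0.0023,0.0008,0],[0,0.0023,0.0008,0],[0,0.0023,0.0008,0]]'; python3 go.py
```

```text
t: 8.7
eef_pos: [0.551, -0.1338, 0.1814]
tool_rot: [-0.125, 0.976, 0.18, -0.013]
contact_force: [0.1, -0.4, -1.1]
gripper_width: 0.002
grasp_force: 0.3
t 8.7 case TCP mm [-36.5  -1.3 181.4] F case [-0.36  0.04 -1.12] q [ 0.96  0.67 -1.02  1.74  0.35  1.13 -1.35]
tool x,y,z in case: [[0.005, -1.0, 0.02], [-0.969, -0.01, -0.248], [0.248, -0.018, -0.968]]
```

```bash
python3 -m inch '[[0,0.0022,0.001,0],[0,0.0022,0.001,0],[0,0.0022,0.001,0],[0,0.0022,0.001,0],[0,0.0022,0.001,0],[0,0.0022,0.001,0],[0,0.0021,0.0012,0],[0,0.0021,0.0012,0],[0,0.0021,0.0012,0],[0,0.0021,0.0012,0],[0,0.0021,0.0012,0],[0,0.0021,0.0012,0]]'; python3 go.py
```

```text
t: 9.9
eef_pos: [0.5591, -0.1539, 0.1622]
tool_rot: [-0.125, 0.976, 0.18, -0.013]
contact_force: [-0.4, -1.2, -1.1]
gripper_width: -0.001
grasp_force: 0.6
t 9.9 case TCP mm [-58.2  -1.8 162.2] F case [-0.95  0.77 -1.06] q [ 0.96  0.71 -1.    1.72  0.38  1.12 -1.33]
tool x,y,z in case: [[0.005, -1.0, 0.02], [-0.969, -0.01, -0.248], [0.248, -0.018, -0.968]]
```

```bash
python3 pic.py p5
```

```text
(no output)
```

View pics/p5.png

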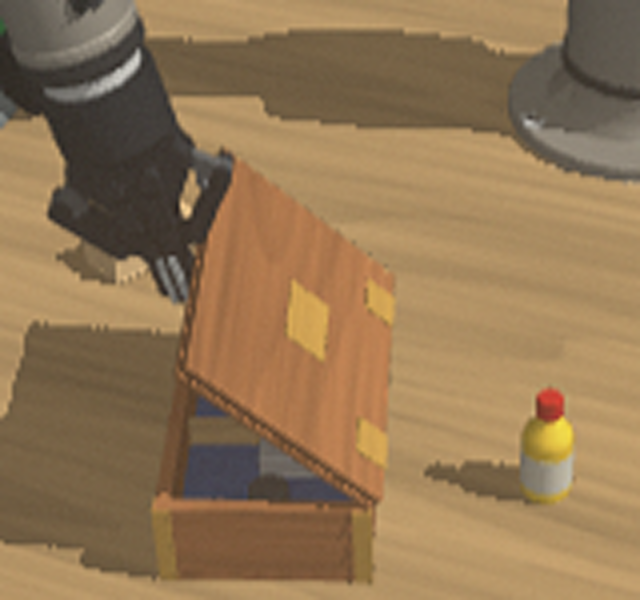

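```bash
python3 th.py 181 379; python3 go.py
```

```text
0.7 [-5.4  1.9]
0.75 [-3.5  0. ]
0.8 [-1.4 -1.7]
0.85 [ 0.9 -3.5]
t 10.0 case TCP mm [-58.3  -1.8 162. ] F case [-0.98  0.06 -0.69] q [ 0.96  0.71 -1.    1.72  0.38  1.12 -1.33]
tool x,y,z in case: [[0.005, -1.0, 0.02], [-0.969, -0.01, -0.248], [0.248, -0.018, -0.968]]
```

The lid rests on the finger at about 0.78 rad, and contact is steady.

```bash
python3 -m inch '[[0,0.002,0.0013,0],[0,0.002,0.0013,0],[0,0.002,0.0013,0],[0,0.002,0.0013,0],[0,0.002,0.0013,0],[0,0.002,0.0013,0],[0,0.0019,0.0015,0],[0,0.0019,0.0015,0],[0,0.0019,0.0015,0],[0,0.0019,0.0015,0],[0,0.0019,0.0015,0],[0,0.0019,0.0015,0]]'; python3 go.py
```

```text
t: 11.2
eef_pos: [0.5661, -0.171, 0.1401]
tool_rot: [-0.125, 0.976, 0.18, -0.013]
contact_force: [-0.3, -0.0, -0.9]
gripper_width: -0.002
grasp_force: 0.5
t 11.2 case TCP mm [-76.7  -2.4 140.1] F case [ 0.08  0.3  -0.87] q [ 0.96  0.75 -0.97  1.7   0.41  1.1  -1.31]
tool x,y,z in case: [[0.005, -1.0, 0.02], [-0.969, -0.01, -0.248], [0.248, -0.018, -0.969]]
```

```bash
python3 -m inch '[[0,0.0017,0.0017,0],[0,0.0017,0.0017,0],[0,0.0017,0.0017,0],[0,0.0017,0.0017,0],[0,0.0017,0.0017,0],[0,0.0017,0.0017,0],[0,0.0016,0.0018,0],[0,0.0016,0.0018,0],[0,0.0016,0.0018,0],[0,0.0016,0.0018,0],[0,0.0016,0.0018,0],[0,0.0016,0.0018,0]]'; python3 go.py
```

```text
t: 12.4
eef_pos: [0.5716, -0.1837, 0.1149]
tool_rot: [-0.125, 0.976, 0.181, -0.013]
contact_force: [-0.3, -1.3, -1.5]
gripper_width: -0.006
grasp_force: 0.6
t 12.4 case TCP mm [-90.5  -3.1 114.9] F case [-1.11  0.7  -1.47] q [ 0.95  0.79 -0.95  1.69  0.44  1.08 -1.3 ]
tool x,y,z in case: [[0.005, -1.0, 0.021], [-0.969, -0.01, -0.248], [0.248, -0.019, -0.968]]
```

```bash
python3 -m inch '[[0,0.001,0.0015,0],[0,0.001,0.0015,0],[0,0.001,0.0015,0],[0,0.001,0.0015,0],[0,0.001,0.0015,0],[0,0.001,0.0015,0],[0,0.001,0.0015,0],[0,0.001,0.0015,0],[0,0.0009,0.0015,0],[0,0.0009,0.0015,0],[0,0.0009,0.0015,0],[0,0.0009,0.0015,0]]'; python3 go.py; python3 pic.py p6
```

```text
t: 13.6
eef_pos: [0.5741, -0.1901, 0.0945]
tool_rot: [-0.125, 0.976, 0.18, -0.013]
contact_force: [-0.5, -1.9, -0.7]
gripper_width: 0.001
grasp_force: 1.2
t 13.6 case TCP mm [-97.4  -3.2  94.5] F case [-1.58  1.17 -0.71] q [ 0.94  0.82 -0.93  1.69  0.46  1.06 -1.3 ]
tool x,y,z in case: [[0.005, -1.0, 0.02], [-0.969, -0.01, -0.248], [0.248, -0.018, -0.969]]
```

View pics/p6.png

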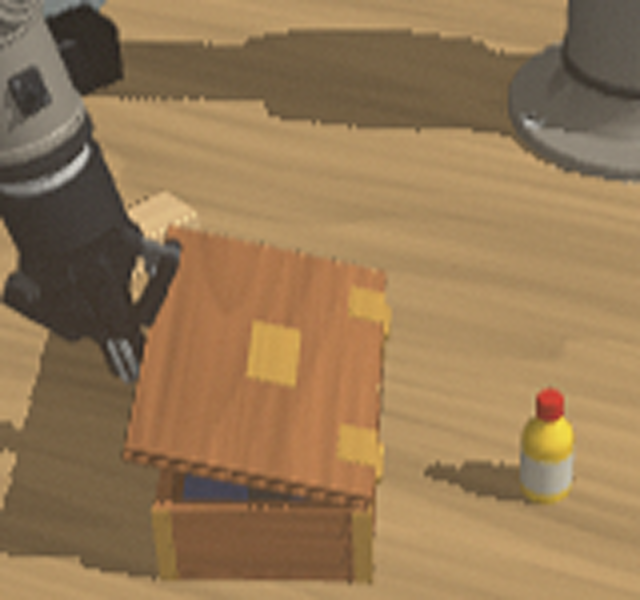

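Still carried at about 0.3 rad, touching only the finger. That was my tenth picture, so from here I go by force and pixel checks.

```bash
python3 -m inch '[[0,0.0009,0.0016,0],[0,0.0009,0.0016,0],[0,0.0009,0.0016,0],[0,0.0008,0.0016,0],[0,0.0008,0.0016,0],[0,0.0008,0.0016,0],[0,0.0008,0.0016,0],[0,0.0008,0.0016,0],[0,0.0008,0.0016,0],[0,0.0007,0.0016,0],[0,0.0007,0.0016,0],[0,0.0007,0.0016,0]]'; python3 go.py
cat > sil.py <<'E'
# lid angle from the far end-face: fit projected far top edge of the lid outline by edge strength
from geo import *
from scipy.ndimage import map_coordinates
c=bot.read_camera("scene"); g=cv2.GaussianBlur(c["color"].astype(np.float32).mean(2),(0,0),.7)
a=1.92877; Rc=np.array([[np.cos(a),-np.sin(a),0],[np.sin(a),np.cos(a),0],[0,0,1]])
best=[]
for th in np.arange(-.05,.5,.01):
    s=[]
    for r in np.linspace(.02,.158,40):
        P=[[.07-r*np.cos(th)+h*np.sin(th),-.12,.065+r*np.sin(th)+h*np.cos(th)] for h in (.019,.010)]
        u=proj(c,np.array(P)@Rc.T+[.537,-.1,0]); s.append(np.diff(map_coordinates(g,[u[:,1],u[:,0]],order=1))[0])
    best.append((abs(np.mean(s)),round(th,2)))
print("theta candidates",sorted(best)[::-1][:4])
E
python3 sil.py
```

```text
t: 14.85
eef_pos: [0.5764, -0.1939, 0.0736]
tool_rot: [-0.125, 0.976, 0.181, -0.013]
contact_force: [0.1, -2.1, -1.5]
gripper_width: 0.001
grasp_force: 0.9
t 14.85 case TCP mm [-101.7   -4.    73.6] F case [-2.02  0.62 -1.52] q [ 0.93  0.84 -0.91  1.69  0.48  1.04 -1.3 ]
tool x,y,z in case: [[0.005, -1.0, 0.021], [-0.969, -0.01, -0.248], [0.248, -0.019, -0.968]]
theta candidates [(np.float32(26.54598), np.float64(0.12)), (np.float32(26.456274), np.float64(0.13)), (np.float32(25.018717), np.float64(0.11)), (np.float32(24.70339), np.float64(0.14))]
```

```bash
python3 -m inch '[[0,0.0006,0.0014,0],[0,0.0006,0.0014,0],[0,0.0006,0.0014,0],[0,0.0005,0.0014,0],[0,0.0005,0.0014,0],[0,0.0005,0.0014,0],[0,0.0005,0.0014,0],[0,0.0005,0.0014,0],[0,0.0005,0.0014,0],[0,0.0004,0.0014,0],[0,0.0004,0.0014,0],[0,0.0004,0.0014,0]]'; python3 go.py;python3 sil.py
```

```text
t: 16.1
eef_pos: [0.5771, -0.1955, 0.0558]
tool_rot: [-0.125, 0.976, 0.18, -0.013]
contact_force: [0.1, -1.8, -1.2]
gripper_width: 0.002
grasp_force: 0.9
t 16.1 case TCP mm [-103.5   -4.1   55.8] F case [-1.74  0.49 -1.21] q [ 0.92  0.87 -0.89  1.69  0.49  1.01 -1.31]
tool x,y,z in case: [[0.005, -1.0, 0.02], [-0.969, -0.01, -0.248], [0.248, -0.018, -0.969]]
theta candidates [(np.float32(19.913883), np.float64(0.01)), (np.float32(19.402185), np.float64(0.0)), (np.float32(18.621841), np.float64(0.02)), (np.float32(17.354973), np.float64(-0.01))]
```

```bash
python3 -m inch '[[0,0.0003,0.0008,0],[0,0.0003,0.0008,0],[0,0.0003,0.0008,0],[0,0.0003,0.0008,0],[0,0.0003,0.0008,0],[0,0.0002,0.0008,0],[0,0.0002,0.0008,0],[0,0.0002,0.0008,0],[0,0.0002,0.0008,0],[0,0.0002,0.0008,0]]'; python3 go.py;python3 sil.py
```

```text
t: 17.15
eef_pos: [0.5779, -0.196, 0.048]
tool_rot: [-0.125, 0.976, 0.18, -0.012]
contact_force: [-1.2, -2.2, 5.7]
gripper_width: -0.001
grasp_force: 2.6
t 17.15 case TCP mm [-104.2   -4.6   48. ] F case [-1.6   1.88  5.72] q [ 0.92  0.88 -0.89  1.69  0.5   1.   -1.31]
tool x,y,z in case: [[0.005, -1.0, 0.021], [-0.969, -0.01, -0.248], [0.248, -0.019, -0.969]]
theta candidates [(np.float32(18.625551), np.float64(0.01)), (np.float32(18.484066), np.float64(0.0)), (np.float32(17.065994), np.float64(0.02)), (np.float32(16.9349), np.float64(-0.01))]
```

The vertical force has flipped to +5.7 N, so the lid is seated. I'll withdraw straight away from it and then lift.

```bash
python3 -m inch '[[0,0.003,-0.0008,0],[0,0.005,-0.0012,0],[0,0.01,-0.0025,0],[0,0.02,-0.005,0],[0,0.03,-0.008,0],[0,0.02,-0.03,0],[0,0,-0.04,0],[0,0,-0.04,0],[0,0,-0.04,0],[0,0,0,0],[0,0,0,0],[0,0,0,0]]'; python3 go.py;python3 sil.py; python3 - <<'E'
from geo import *
c=cams(); a=1.92877; Rc=np.array([[np.cos(a),-np.sin(a),0],[np.sin(a),np.cos(a),0],[0,0,1]])
# has the case moved? compare start and current pictures around the case's lower far corners and the bottle
for n,o in(("scene","pics/scene0.png"),("top","pics/top0.png")):
    g0=cv2.imread(o,0); g1=cv2.cvtColor(c[n]["color"],cv2.COLOR_RGB2GRAY)
    for nm,P in(("corner free",(-.07,-.12,.02)),("corner hinge",(.07,-.12,.02)),("bottle",None)):
        P=np.array([.4966,.0829,.06]) if P is None else Rc@P+[.537,-.1,0]
        u,v=proj(c[n],P)[0].round().astype(int); t=g0[v-8:v+9,u-8:u+9]
        r=cv2.matchTemplate(g1[v-12:v+13,u-12:u+13],t,cv2.TM_CCOEFF_NORMED); _,s,_,l=cv2.minMaxLoc(r); print(n,nm,round(s,2),"shift px",l[0]-4,l[1]-4)
E
```

```text
t: 18.4
eef_pos: [0.6191, -0.3155, 0.1864]
tool_rot: [-0.125, 0.975, 0.18, -0.014]
contact_force: [-0.1, 0.4, -0.6]
gripper_width: -0.002
grasp_force: 0.0
t 18.4 case TCP mm [-230.6   -1.4  186.4] F case [ 0.43 -0.03 -0.56] q [ 0.98  0.84 -0.92  1.36  0.42  1.35 -1.11]
tool x,y,z in case: [[0.005, -1.0, 0.018], [-0.968, -0.01, -0.25], [0.25, -0.017, -0.968]]
theta candidates [(np.float32(18.297476), np.float64(0.01)), (np.float32(18.090973), np.float64(0.0)), (np.float32(16.855118), np.float64(0.02)), (np.float32(16.481316), np.float64(-0.01))]
scene corner free 1.0 shift px 0 0
scene corner hinge 1.0 shift px 0 0
scene bottle 1.0 shift px 0 0
top corner free 0.78 shift px 2 -4
top corner hinge 0.5 shift px 4 -4
top bottle 1.0 shift px 0 0
```

```bash
python3 -c "
from station import bot;print(bot.hand_in())"
```

```text
the job is handed in; nothing more can be done
None
```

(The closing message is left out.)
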